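# Seat the cutting disc on its keyed drive and bolt it in

### The arm

A 6-joint arm with a two-finger parallel gripper is mounted at the origin on the work surface. World frame = base frame: x ahead of the robot, y to its left, z up, the work surface at z = 0. Lengths are in m, angles in rad, forces in N, time in s.
With the tool pointing down it reaches from about 0.225 to 0.875 m from the base axis. Payload 3.4 kg.
Tool frame: the origin (TCP) lies midway between the tips of the shut fingers; the grasp point (between the pads) lies 19 mm behind it (manip.grasp_offset is the distance from the TCP to the grasp point, in m); x points along the fingers, y is the direction in which the jaws open and shut, and the axes are right-handed (so a half turn about x gives the same grasp; the last joint's range is limited). The gripper opens to 85 mm and grips with 20 to 120 N. Pads are 22 mm wide; open, the fingers measure 114 mm over their backs; the gripper's body (76 mm by 85 mm) begins 54 mm behind the grasp point. The pads swing forward as they close: fully open they stand 13 mm farther back than shut.
Start: joints at [-0.121, 0.276, 1.505, -0, 1.361, -0.121], TCP at [0.575, -0, 0.231] pointing down, gripper open.
Joint ranges: [-2.89, 2.89], [-0.75, 2.08], [0.22, 2.7], [-1.18, 4.32], [0.11, 2.71], [-2.7, 2.7]. Speed limits (rad/s): [2.57, 2.57, 3.14, 3.14, 3.14, 3.14].

### API

Orientations are given as a unit quaternion [w, x, y, z].
In Python, from rig import manip gives the robot as it stands.
- The arm moves only by the shell command python3 -m creep 'ROWS' [OPENING] [FORCE]. ROWS is a JSON object of lists of equal length, an entry for each row: "delta_pos": the shift along the tool's x, y, z in cm, a list of three; "dr": the turn, a rotation vector about the tool's x, y, z in rad, a list of three. In form: {"delta_pos": [[dx, dy, dz], ...], "dr": [[rx, ry, rz], ...]}. A call has 1 to 10 rows; each row is the pose to reach, as a shift and turn from the pose commanded when the call began, along the tool's axes at that moment; what a row does not reach only later rows make up. A row lasts 1/10 s, in which the tool goes at most 50 mm and 8.59 degrees, less where a joint would pass 70% of its speed; a pose out of reach is approached as far as the arm can. A call with a gripper value outside its range is refused whole. OPENING is the opening, from -1 (shut) to 1 (fully open), set as the call begins (- or left out, the last holds). The fingers move at their own pace and stop on an object; FORCE is the grip in N (left out, the last holds). Time passes only in rows, so rows that repeat a pose let the fingers close. It gives the time, the measured TCP pose, the force and the opening at its end, in the units of the state.
- manip.get_state(): the state, without advancing time (a new reading comes with each control period).
- manip.get_image(name): name is "scene" or "side" or "wrist"; returns a dict with "pixels" (420x560x3 uint8, blue, green, red), "depth" (420x560 float32, m along the optical axis (not along the pixel's ray), 0 where there is no reading), "intrinsics" (3x3 intrinsics, pixels), "k1" (the pictures are not rectified: a ray, as slopes to the right and down, at radius r is drawn at 1 + k1 r^2 times it, then the intrinsics apply), "rvec" (rotation vector, rad) and "tvec" (3), from world to camera coordinates, as OpenCV has them. Camera axes: x right, y down, z forward; pixel columns grow to the right and rows downward; lengths in m; the calibration is good to about 2 mm. A picture is of the moment at which its call begins.
- manip.sign_off(): hands the job in, once; it reports no verdict.
The state is a dict: "clock": time; "qpos": joint angles; "qd": joint speeds; "effort": joint torques, N m; "position": TCP position; "ee_rot": TCP orientation; "contact_force": force on the tool from outside, world axes, zero at the start; "moment": the same for the moment, N m; "width": finger opening in m.
Only numpy, scipy, OpenCV 4.12 (cv2) and the standard library are available. Lean on these libraries where they do the work, as an engineer would, in place of code of your own. Each camera call takes 0.05 s, during which the arm holds its last target. There are 200 camera calls.

### The job

The cutting disc of the vegetable cutter has been set on the drive spindle but stands high, because the drive's hidden lugs are not in the pockets under its hub. Turn the disc round by feel, gently and without ever forcing it once it is held, until it drops fully home and lies flush with the collar, then push the bolt on the collar all the way in over the disc's rim. Leave the other things on the counter where they are and let go.

Things in the scene. Friction and masses are not known exactly. Their poses are not given: they have to be found in the camera images.
- machine: vegetable cutter, fixed: white housing 240 (its x) by 300 (its y, from -140 to +160) by 120 mm high; on it a round aluminium collar round the disc, inner radius 91, outer 99, top 167 mm above the counter. Origin on the counter under the collar's upright axis; z up. The bolt stands outside the collar on the +y side
- collar (a point): centre of the collar at its top, on the axis, 167 mm above the counter. Hidden below the disc: a spindle (radius 12 mm, 0.8 mm play) that centres the disc, and three lugs 10 mm high at three different radii (23 to 41 mm), which enter the hub at one angle only in a whole turn. The drive is locked, cannot turn; its angle is unknown, 25 to 335 degrees round from where the disc starts
- disc_top (a point): loose disc, 0.7 kg: aluminium plate, radius 85, 5 mm thick, hub below. This point: centre of the plate's upper face, z up, x along the handle. It turns either way on the lugs (1 to 6 N at a wing) while high, this point 177 mm above the counter; within 4 degrees of the right angle it drops 10 mm by its own weight to 167 (home, flush) and is then held: turning on only forces it
- disc_handle (a point): centre of the disc's orange handle, on the axis, 14 mm above the plate; x along the handle. A round boss (radius 23, flat top 29 mm above the plate) with a straight upright wing on either side, along the disc's +x and -x: each from 23 to 62 mm from the axis, 12 mm thick, 28 mm high from the plate up. The wings can be pushed sideways round the axis; 40 N at a wing of a held disc is too much
- bolt (a joint): slide of the retaining bolt, m: 0 = fully back, 0.028 = fully in (end stop). It slides along the machine's -y towards the disc's axis with about 3 N of friction and stays where it is left. Its steel tongue, 30 mm wide, 169.5 to 175.5 mm above the counter, passes over the rim of a disc that is home and runs into the edge of one that stands high
- bolt_knob (a point): black upright knob on the bolt, radius 9 mm, from 175 to 207 mm above the counter; this point is on its axis at 191 mm. Bolt at 0: machine x = 0, y = +131 mm; fully in: y = +103 mm. Low guide rails run 17 to 24 mm to either side of it in machine x, top 180 mm above the counter, from y = +116 to +150 mm
- red_bottle: bystander: red sauce bottle, radius 30, 182 mm high, standing beside the machine's -y side; origin at the centre of its foot
- white_bottle: bystander: white sauce bottle with a yellow cap, radius 30, 182 mm high, near the red one; origin at the centre of its foot
- spare_disc: bystander: second disc with a blue hub, radius 80, 28 mm high, lying on the counter; origin under its centre
- pan: bystander: open steel pan, 160 by 260 by 65 mm, left of the machine; origin under its centre

How it is judged:
By the outcome, as a careful person would: the job done as asked, in the order asked, and still so for the second after the job is handed in, with the robot touching nothing.
It also fails if it takes over 67 s, if anything falls off the work surface, if the arm or the gripper's body presses on something with over 40 N, if the wrist force passes 120 N, or if a joint passes its speed limit or range.

## Working session

There is one attempt and no reset: what is moved stays moved. The work goes in short steps, Python scripts to look and compute and a shell command to move; the robot and the scene stay as the last step left them, time stands still between calls to the robot, and variables do not carry over. Pictures are saved under pics/ and viewed, about 8 in all and at most 12, crops included, and the job is handed in when it is done.

```bash
ls; mkdir -p pics; cat > h.py <<'E'
import numpy as np, cv2
from rig import manip
def cloud(im):
    K=im["intrinsics"];h,w=im["depth"].shape
    u,v=np.meshgrid(np.arange(w),np.arange(h))
    p=cv2.undistortPoints(np.stack([u,v],-1).reshape(-1,1,2).astype(np.float64),np.array(K),np.array([im["k1"],0,0,0,0.])).reshape(h,w,2)
    # k1 model check: drawn = ray*(1+k1 r^2)
    d=im["depth"][...,None]
    c=np.concatenate([p*d,d],-1)
    R=cv2.Rodrigues(np.array(im["rvec"],float))[0]
    return (c-np.array(im["tvec"]).reshape(3))@R, im["depth"]>0
E
python3 - <<'E'
from h import *
s=manip.get_state();print(s)
ims=[]
for n in("scene","side"):
    im=manip.get_image(n);np.save(f"{n}.npy",im,allow_pickle=True);cv2.imwrite(f"pics/{n}0.png",im["pixels"])
    P,m=cloud(im)
    for lo,hi in((.172,.182),(.2,.212)):
        q=P[m&(P[...,2]>lo)&(P[...,2]<hi)];print(n,lo,len(q),np.median(q,0),q.min(0),q.max(0))
E
```

```text
pics
{'clock': 0.0, 'qpos': array([-1.20994561e-01,  2.76582936e-01,  1.50616238e+00, -3.93192315e-05,
        1.36071238e+00, -1.20994277e-01]), 'qd': array([ 0.00014388,  0.00078025,  0.00117868, -0.00085277,  0.00059916,
       -0.0012681 ]), 'effort': array([ 6.20495921e-04, -4.16768074e+01, -2.45808578e+01, -1.52056768e-04,
        1.11346930e-02,  1.69860516e-05]), 'position': array([5.74449125e-01, 5.05983976e-05, 2.30434951e-01]), 'ee_rot': array([ 0.49949102,  0.49958052,  0.50051252, -0.50041507]), 'contact_force': array([-0.31883937,  0.44142752, -0.25286655]), 'moment': array([-0.01874551,  0.06518257, -0.00738726]), 'width': 0.08544101553481165}
scene 0.172 1998 [ 0.53345394 -0.05449556  0.17542782] [-0.26938147 -1.14151491  0.17200194] [0.86494782 0.24046755 0.18199766]
scene 0.2 858 [ 0.06302606 -0.05128758  0.20554489] [-0.15384101 -1.13566663  0.20000303] [0.6108504  0.22724775 0.21199889]
side 0.172 3263 [ 0.54421975 -0.02423137  0.17779955] [-0.06299082 -0.26234042  0.1720083 ] [1.77901686 2.48081447 0.18199991]
side 0.2 2466 [0.54216385 0.14704068 0.20627825] [-0.06348273 -0.07831487  0.20000089] [1.78485893 2.47306178 0.21198212]
```

View pics/scene0.png

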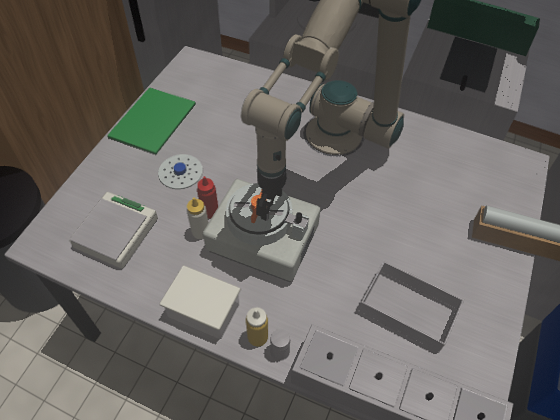

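View pics/side0.png

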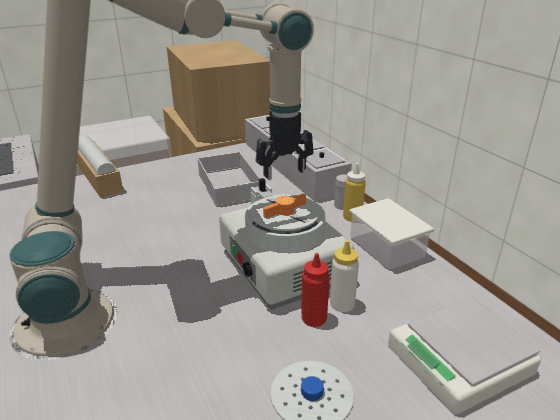

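The scene view shows the orange handle at about (258,208), the bolt knob at (298,217), and the bottles at (205,200). In the side view the handle is at (285,205) and the knob at (262,184). Next I measure them.

```bash
python3 - <<'E'
from h import *
from scipy.optimize import least_squares
for n in("scene","side"):
    im=np.load(f"{n}.npy",allow_pickle=True).item();P,m=cloud(im)
    hsv=cv2.cvtColor(im["pixels"],cv2.COLOR_BGR2HSV)
    near=m&(abs(P[...,0]-.55)<.25)&(abs(P[...,1])<.25)
    org=near&(hsv[...,0]>5)&(hsv[...,0]<18)&(hsv[...,1]>180)&(hsv[...,2]>120)&(P[...,2]>.17)&(P[...,2]<.215)
    q=P[org];top=q[q[:,2]>.199]
    print(n,"org",len(q),q.min(0),q.max(0),"top",top.mean(0))
    c,(w,h),a=cv2.minAreaRect((top[:,:2]*1000).astype(np.float32));print(" rect mm",c,w,h,a)
    blk=near&(hsv[...,2]<60)&(P[...,2]>.178)&(P[...,2]<.212)
    nl,lab,st,cen=cv2.connectedComponentsWithStats(blk.astype(np.uint8))
    for i in range(1,nl):
        if st[i,4]>8: print(" blk",st[i],P[lab==i].mean(0).round(4),P[lab==i].min(0).round(4),P[lab==i].max(0).round(4))
    col=near&(P[...,2]>.163)&(P[...,2]<.171)
    q=P[col]
    f=lambda x:np.hypot(q[:,0]-x[0],q[:,1]-x[1])-.095
    r=least_squares(f,[.56,.0],loss="soft_l1",f_scale=.003);print(" collar",len(q),r.x,np.median(abs(r.fun)))
    bx=near&(P[...,2]>.112)&(P[...,2]<.126)
    print(" housing rect",cv2.minAreaRect((P[bx][:,:2]*1000).astype(np.float32)))
E
```

```text
Traceback (most recent call last):
ValueError: zero-size array to reduction operation minimum which has no identity
```

```bash
python3 - <<'E'
from h import *
for n,pts in(("scene",[(257,203),(298,217),(240,222)]),("side",[(285,203),(270,210),(262,185),(250,225)])):
    im=np.load(f"{n}.npy",allow_pickle=True).item();P,m=cloud(im)
    hsv=cv2.cvtColor(im["pixels"],cv2.COLOR_BGR2HSV)
    print(n,im["k1"])
    for u,v in pts: print(u,v,hsv[v,u],P[v,u],m[v,u])
E
```

```text
scene -0.11898870466257372
257 203 [12 65 59] [ 0.64629453 -0.00949672  0.33718817] True
298 217 [30  6 44] [0.55460022 0.07319538 0.2033886 ] True
240 222 [40  9 85] [ 0.61802095 -0.08228654  0.16967381] True
side 0.007397160070357122
285 203 [ 16 158 233] [ 0.53955077 -0.06678655  0.20652688] True
270 210 [ 11 182 129] [ 0.50127549 -0.06214522  0.19492111] True
262 185 [90 24 21] [0.53922439 0.06184834 0.19701174] True
250 225 [ 60   7 111] [ 0.44618291 -0.06532108  0.17009532] True
```

```bash
cat > meas.py <<'E'
from h import *
from scipy.optimize import least_squares
def meas(im,n,cx=.55,cy=-.05):
    P,m=cloud(im)
    hsv=cv2.cvtColor(im["pixels"],cv2.COLOR_BGR2HSV)
    near=m&(abs(P[...,0]-cx)<.2)&(abs(P[...,1]-cy)<.2)
    org=near&(hsv[...,0]>5)&(hsv[...,0]<20)&(hsv[...,1]>120)&(P[...,2]>.17)&(P[...,2]<.212)
    q=P[org];print(n,"org",len(q))
    if len(q)>5:
        top=q[q[:,2]>np.percentile(q[:,2],95)-.005];print(q.min(0),q.max(0),"top",len(top),top.mean(0))
        c,s,a=cv2.minAreaRect((q[:,:2]*1000).astype(np.float32));print(" rect mm",c,s,a)
    blk=near&(hsv[...,2]<60)&(P[...,2]>.180)&(P[...,2]<.212)
    nl,lab,st,cen=cv2.connectedComponentsWithStats(blk.astype(np.uint8))
    for i in range(1,nl):
        if st[i,4]>8: print(" blk",st[i],P[lab==i].mean(0).round(4),P[lab==i].min(0).round(4),P[lab==i].max(0).round(4))
    q=P[near&(P[...,2]>.163)&(P[...,2]<.171)]
    r=least_squares(lambda x:np.hypot(q[:,0]-x[0],q[:,1]-x[1])-.095,[cx,cy],loss="soft_l1",f_scale=.003);print(" collar",len(q),r.x,np.median(abs(r.fun)))
    bx=near&(P[...,2]>.115)&(P[...,2]<.125)
    print(" housing rect",cv2.minAreaRect((P[bx][:,:2]*1000).astype(np.float32)))
E
python3 - <<'E'
from meas import *
for n in("scene","side"): meas(np.load(f"{n}.npy",allow_pickle=True).item(),n)
E
```

```text
scene org 124
[ 0.51480005 -0.07599218  0.17655734] [ 0.61183    -0.04023181  0.20925394] top 62 [ 0.55868382 -0.06184028  0.20497418]
 rect mm (564.5721435546875, -60.99261474609375) (99.02580261230469, 22.9617862701416) 12.925060272216797
 blk [296 213   6  10  46] [0.55   0.0733 0.1972] [0.5393 0.0646 0.181 ] [0.5579 0.0807 0.2099]
 collar 526 [ 0.54735061 -0.05354603] 0.005702520887794556
 housing rect ((553.5850830078125, -73.68203735351562), (237.48681640625, 354.6360168457031), 1.2007285356521606)
side org 584
[ 0.48253341 -0.07897269  0.17687693] [ 0.6068402  -0.0059193   0.21010644] top 241 [ 0.54240438 -0.05702586  0.20631978]
 rect mm (544.3688354492188, -57.079837799072266) (104.779296875, 75.8268814086914) 43.692115783691406
 blk [259 179   6  12  66] [0.5408 0.067  0.1965] [0.5331 0.0594 0.1801] [0.5495 0.0756 0.2094]
 collar 505 [ 0.54398669 -0.05538845] 0.0025864210373231222
 housing rect ((544.5817260742188, -72.111083984375), (238.0187225341797, 356.25103759765625), 1.279275894165039)
```

```bash
python3 -m creep '{"delta_pos":[[-4,-1,2],[-8,-2,4],[-10,-3,5.6],[-10,-3,5.6],[-10,-3,5.6]],"dr":[[0,0,0],[0,0,0],[0,0,0],[0,0,0],[0,0,0]]}' 1 20
python3 - <<'E'
from meas import *
from rig import manip
im=manip.get_image("wrist");cv2.imwrite("pics/wrist1.png",im["pixels"]);np.save("wrist.npy",im,allow_pickle=True)
meas(im,"wrist",.545,-.056)
im=manip.get_image("scene");np.save("scene.npy",im,allow_pickle=True)
meas(im,"scene",.545,-.056)
E
```

```text
clock: 0.6
position: [0.5448, -0.0559, 0.331]
ee_rot: [0.5, 0.5, 0.5, -0.5]
contact_force: [-0.6, 0.2, -0.3]
width: 0.0853
wrist org 3261
[ 0.48617095 -0.08868131  0.17600784] [ 0.60699597 -0.03147766  0.20822635] top 2732 [ 0.54685159 -0.05358188  0.2052022 ]
 rect mm (548.5892333984375, -58.167625427246094) (118.19601440429688, 54.6275749206543) 24.964792251586914
 blk [270  39  21  27 449] [0.5444 0.07   0.2053] [0.5359 0.0627 0.1804] [0.5522 0.0793 0.2096]
 collar 4562 [ 0.54633623 -0.05444138] 0.002361717392386553
 housing rect ((546.5999755859375, -75.37098693847656), (234.81820678710938, 356.3067932128906), 0.8341887593269348)
scene org 290
[ 0.48910481 -0.07591776  0.17377056] [ 0.61207132 -0.03208022  0.2107967 ] top 140 [ 0.55243451 -0.05347555  0.20442592]
 rect mm (550.2074584960938, -52.284912109375) (119.65383911132812, 41.1903076171875) 22.10027503967285
 blk [296 213   6   9  44] [0.5498 0.0734 0.1974] [0.5385 0.0649 0.1808] [0.557  0.0803 0.2112]
 collar 582 [ 0.54897012 -0.05354713] 0.004896883611164367
 housing rect ((553.005615234375, -75.57867431640625), (237.9802703857422, 360.941650390625), 1.1728248596191406)
```

View pics/wrist1.png

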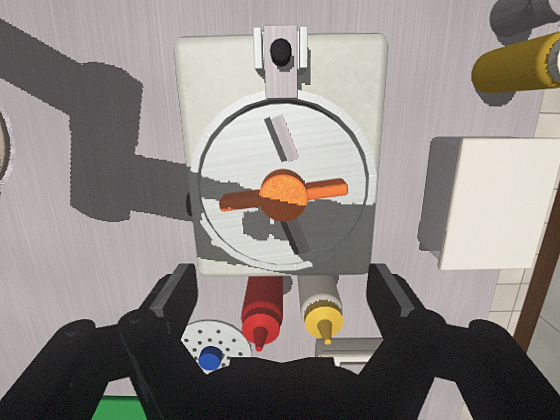

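The wrist view shows the handle running from (222,203) to (345,186) with the boss at (284,195), and the knob at (281,50). The axis is near (0.546, -0.054) and the machine yaw is about 1°. I get the handle angle and joint mapping, then move.

```bash
cat > ang.py <<'E'
from h import *
def ang(im,ax=(.546,-.054)):
    P,m=cloud(im);hsv=cv2.cvtColor(im["pixels"],cv2.COLOR_BGR2HSV)
    d=P[...,:2]-np.array(ax);r=np.hypot(*np.moveaxis(d,-1,0))
    b=m&(hsv[...,0]>4)&(hsv[...,0]<22)&(hsv[...,1]>110)&(P[...,2]>.18)&(P[...,2]<.215)
    w=b&(r>.03)&(r<.064);w&=P[...,2]>np.percentile(P[w][:,2],70)-.006
    t=np.arctan2(d[w][:,1],d[w][:,0]);a=np.angle(np.mean(np.exp(2j*t)))/2
    bo=b&(r<.02);q=P[w]
    return np.degrees(a),w.sum(),np.median(P[w][:,2]),np.median(P[bo][:,2]) if bo.any() else 0
if __name__=="__main__":
    for n in("wrist","scene","side"): print(n,ang(np.load(f"{n}.npy",allow_pickle=True).item()))
E
python3 ang.py
python3 -m creep '{"delta_pos":[[0,0,0],[0,0,0],[0,0.1,-0.2],[0,0.1,-0.2],[0,0.1,-0.2],[0,0.1,-0.2],[0,0.1,-0.2]],"dr":[[-0.14,0,0],[-0.28,0,0],[-0.42,0,0],[-0.56,0,0],[-0.7,0,0],[-0.84,0,0],[-0.87,0,0]]}'
python3 -c "
from rig import manip;s=manip.get_state();print(s['qpos'],s['moment'])"
```

```text
wrist (np.float64(8.016100285453447), np.int64(819), np.float64(0.2043473535715877), np.float64(0.2056865693554476))
scene (np.float64(7.131697794685885), np.int64(64), np.float64(0.20204122114970396), np.float64(0.20338195519864583))
side (np.float64(8.004271196609986), np.int64(120), np.float64(0.20374704056752208), np.float64(0.20696687295387375))
clock: 1.4
position: [0.5457, -0.053, 0.3293]
ee_rot: [0.663, 0.241, 0.666, -0.241]
contact_force: [0.6, 0.7, 0.6]
width: 0.0857
[-2.23936834e-01  1.98344931e-01  1.37236806e+00  3.78491152e-04
  1.57450328e+00 -1.09823223e+00] [-0.01703941 -0.06402364  0.00442675]
```

```bash
cat > chk.py <<'E'
# usage: chk.py mz_limit ; fails (exit 1) when the disc has dropped or the turning moment is high
import sys
from ang import *
im=manip.get_image("side");s=manip.get_state()
try:
    a=ang(im)
except Exception as e: a=(0,0,0,0)
q=s["ee_rot"];
R=np.array([2*(q[1]*q[2]-q[0]*q[3]),1-2*(q[1]**2+q[3]**2)])
th=np.degrees(np.arctan2(R[1],R[0]))
mz=s["moment"][2]
print(f"t {s['clock']:.2f} jaw {th:.1f} mz {mz:.3f} F {np.round(s['contact_force'],1)} wing {a[0]:.1f} n{a[1]} z {a[2]:.4f} boss {a[3]:.4f} j6 {s['qpos'][5]:.2f}")
sys.exit(1 if abs(mz)>float(sys.argv[1]) or (a[1]>20 and a[3]<.2 and a[3]>.19) else 0)
E
python3 -m creep '{"delta_pos":[[3,0,0],[7,0,0],[11,0,0],[12,0,0],[13,0,0]],"dr":[[0,0,0],[0,0,0],[0,0,0],[0,0,0],[0,0,0]]}' && python3 chk.py 1 &&
python3 -m creep '{"delta_pos":[[1,0,0],[2,0,0],[3,0,0],[3,0,0]],"dr":[[0,0,0],[0,0,0],[0,0,0],[0,0,0]]}'; python3 chk.py 1
python3 -c "
import cv2;from rig import manip
cv2.imwrite('pics/side2.png',cv2.resize(manip.get_image('side')['pixels'][120:300,180:400],None,fx=3,fy=3))"
```

```text
clock: 1.9
position: [0.5457, -0.0533, 0.1998]
ee_rot: [0.663, 0.242, 0.665, -0.242]
contact_force: [0.8, -0.5, -0.4]
width: 0.0854
t 1.95 jaw 49.9 mz -0.029 F [ 0.4 -0.5 -0.8] wing 9.1 n126 z 0.2040 boss 0.2072 j6 -1.10
clock: 2.35
position: [0.5452, -0.0539, 0.1701]
ee_rot: [0.663, 0.243, 0.665, -0.243]
contact_force: [-0.4, 0.4, -0.3]
width: 0.0854
t 2.40 jaw 49.8 mz 0.015 F [ 0.4 -0.   0.7] wing 8.2 n118 z 0.2032 boss 0.2073 j6 -1.10
```

View pics/side2.png

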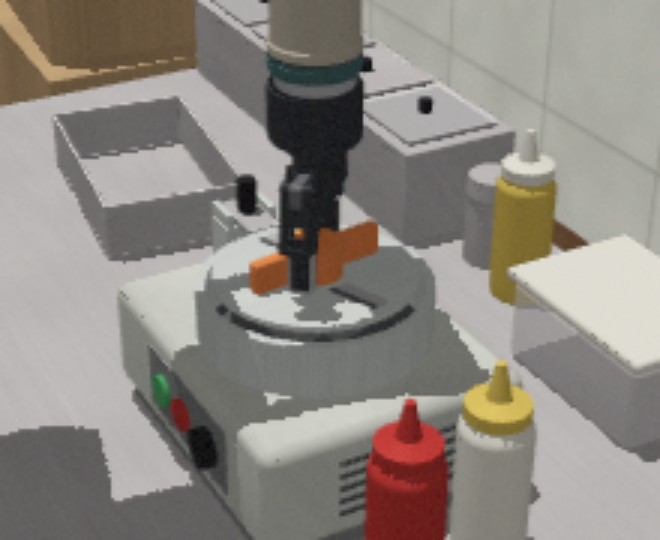

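The side view crop shows the fingers down between the wings (at about (300,260)) and clear of the plate. Now I turn clockwise in small guarded steps.

```bash
sed -i 's/(a\[1\]>20 and a\[3\]<.2 and a\[3\]>.19)/(a[1]>20 and (.19<a[3]<.2 or .18<a[2]<.197))/' chk.py
python3 -m creep '{"delta_pos":[[0,0,0],[0,0,0],[0,0,0]],"dr":[[0.08,0,0],[0.16,0,0],[0.24,0,0]]}' >/dev/null; python3 chk.py .5 &&
python3 -m creep '{"delta_pos":[[0,0,0],[0,0,0],[0,0,0]],"dr":[[0.02,0,0],[0.04,0,0],[0.06,0,0]]}' >/dev/null; python3 chk.py .5 &&
python3 -m creep '{"delta_pos":[[0,0,0],[0,0,0],[0,0,0]],"dr":[[0.02,0,0],[0.04,0,0],[0.06,0,0]]}' >/dev/null; python3 chk.py .5 &&
python3 -m creep '{"delta_pos":[[0,0,0],[0,0,0],[0,0,0]],"dr":[[0.02,0,0],[0.04,0,0],[0.06,0,0]]}' >/dev/null; python3 chk.py .5 &&
python3 -m creep '{"delta_pos":[[0,0,0],[0,0,0],[0,0,0]],"dr":[[0.02,0,0],[0.04,0,0],[0.06,0,0]]}' >/dev/null; python3 chk.py .5
```

```text
t 2.80 jaw 35.8 mz 0.025 F [ 0.6 -0.6  0.8] wing 7.6 n107 z 0.2035 boss 0.2071 j6 -0.85
t 3.15 jaw 32.6 mz -0.069 F [-0.6 -0.4  0.1] wing 6.6 n92 z 0.2040 boss 0.2070 j6 -0.79
t 3.50 jaw 29.1 mz 0.003 F [-0.9 -1.3  0. ] wing 5.9 n90 z 0.2038 boss 0.2068 j6 -0.73
t 3.85 jaw 25.7 mz 0.049 F [-0.4 -0.3 -0.1] wing 3.2 n88 z 0.2041 boss 0.2071 j6 -0.67
t 4.20 jaw 22.2 mz 0.078 F [-0.7  1.1  1.5] wing -0.3 n90 z 0.2038 boss 0.2071 j6 -0.61
```

```bash

python3 -m creep '{"delta_pos":[[0,0,0],[0,0,0],[0,0,0]],"dr":[[0.025,0,0],[0.05,0,0],[0.08,0,0]]}' >/dev/null && python3 chk.py .35 &&
python3 -m creep '{"delta_pos":[[0,0,0],[0,0,0],[0,0,0]],"dr":[[0.025,0,0],[0.05,0,0],[0.08,0,0]]}' >/dev/null && python3 chk.py .35 &&
python3 -m creep '{"delta_pos":[[0,0,0],[0,0,0],[0,0,0]],"dr":[[0.025,0,0],[0.05,0,0],[0.08,0,0]]}' >/dev/null && python3 chk.py .35 &&
python3 -m creep '{"delta_pos":[[0,0,0],[0,0,0],[0,0,0]],"dr":[[0.025,0,0],[0.05,0,0],[0.08,0,0]]}' >/dev/null && python3 chk.py .35 &&
python3 -m creep '{"delta_pos":[[0,0,0],[0,0,0],[0,0,0]],"dr":[[0.025,0,0],[0.05,0,0],[0.08,0,0]]}' >/dev/null && python3 chk.py .35 &&
python3 -m creep '{"delta_pos":[[0,0,0],[0,0,0],[0,0,0]],"dr":[[0.025,0,0],[0.05,0,0],[0.08,0,0]]}' >/dev/null && python3 chk.py .35 &&
python3 -m creep '{"delta_pos":[[0,0,0],[0,0,0],[0,0,0]],"dr":[[0.025,0,0],[0.05,0,0],[0.08,0,0]]}' >/dev/null && python3 chk.py .35 &&
python3 -m creep '{"delta_pos":[[0,0,0],[0,0,0],[0,0,0]],"dr":[[0.025,0,0],[0.05,0,0],[0.08,0,0]]}' >/dev/null && python3 chk.py .35
```

```text
t 4.55 jaw 17.6 mz 0.035 F [-0.7  0.7  0. ] wing -4.4 n94 z 0.2035 boss 0.2072 j6 -0.53
t 4.90 jaw 13.0 mz 0.076 F [-0.4  0.4  0.6] wing -9.0 n94 z 0.2035 boss 0.2073 j6 -0.45
t 5.25 jaw 8.4 mz 0.104 F [-0.9  0.5  0.6] wing -14.9 n92 z 0.2036 boss 0.2070 j6 -0.37
t 5.60 jaw 3.8 mz 0.056 F [0.2 0.  0.3] wing -18.1 n96 z 0.2041 boss 0.2072 j6 -0.29
t 5.95 jaw -0.7 mz 0.042 F [-0.4 -0.3 -1.4] wing -24.2 n97 z 0.2033 boss 0.2069 j6 -0.21
t 6.30 jaw -5.3 mz 0.092 F [ 0.2 -0.   0.5] wing -27.9 n102 z 0.2036 boss 0.2070 j6 -0.13
t 6.65 jaw -9.9 mz -0.016 F [-0.1 -0.   0. ] wing -32.3 n107 z 0.2033 boss 0.2070 j6 -0.05
t 7.00 jaw -14.5 mz 0.014 F [0.2 0.3 0.3] wing -38.4 n105 z 0.2037 boss 0.2069 j6 0.03
```

Working well; I continue.

```bash

python3 -m creep '{"delta_pos":[[0,0,0],[0,0,0],[0,0,0]],"dr":[[0.025,0,0],[0.05,0,0],[0.08,0,0]]}' >/dev/null && python3 chk.py .35 &&
python3 -m creep '{"delta_pos":[[0,0,0],[0,0,0],[0,0,0]],"dr":[[0.025,0,0],[0.05,0,0],[0.08,0,0]]}' >/dev/null && python3 chk.py .35 &&
python3 -m creep '{"delta_pos":[[0,0,0],[0,0,0],[0,0,0]],"dr":[[0.025,0,0],[0.05,0,0],[0.08,0,0]]}' >/dev/null && python3 chk.py .35 &&
python3 -m creep '{"delta_pos":[[0,0,0],[0,0,0],[0,0,0]],"dr":[[0.025,0,0],[0.05,0,0],[0.08,0,0]]}' >/dev/null && python3 chk.py .35 &&
python3 -m creep '{"delta_pos":[[0,0,0],[0,0,0],[0,0,0]],"dr":[[0.025,0,0],[0.05,0,0],[0.08,0,0]]}' >/dev/null && python3 chk.py .35 &&
python3 -m creep '{"delta_pos":[[0,0,0],[0,0,0],[0,0,0]],"dr":[[0.025,0,0],[0.05,0,0],[0.08,0,0]]}' >/dev/null && python3 chk.py .35 &&
python3 -m creep '{"delta_pos":[[0,0,0],[0,0,0],[0,0,0]],"dr":[[0.025,0,0],[0.05,0,0],[0.08,0,0]]}' >/dev/null && python3 chk.py .35 &&
python3 -m creep '{"delta_pos":[[0,0,0],[0,0,0],[0,0,0]],"dr":[[0.025,0,0],[0.05,0,0],[0.08,0,0]]}' >/dev/null && python3 chk.py .35 &&
python3 -m creep '{"delta_pos":[[0,0,0],[0,0,0],[0,0,0]],"dr":[[0.025,0,0],[0.05,0,0],[0.08,0,0]]}' >/dev/null && python3 chk.py .35 &&
python3 -m creep '{"delta_pos":[[0,0,0],[0,0,0],[0,0,0]],"dr":[[0.025,0,0],[0.05,0,0],[0.08,0,0]]}' >/dev/null && python3 chk.py .35 &&
python3 -m creep '{"delta_pos":[[0,0,0],[0,0,0],[0,0,0]],"dr":[[0.025,0,0],[0.05,0,0],[0.08,0,0]]}' >/dev/null && python3 chk.py .35 &&
python3 -m creep '{"delta_pos":[[0,0,0],[0,0,0],[0,0,0]],"dr":[[0.025,0,0],[0.05,0,0],[0.08,0,0]]}' >/dev/null && python3 chk.py .35
```

```text
t 7.35 jaw -19.1 mz 0.014 F [-0.8 -0.1  0.7] wing -41.8 n105 z 0.2035 boss 0.2071 j6 0.11
t 7.70 jaw -23.7 mz 0.014 F [-0.9 -0.4 -0.2] wing -46.8 n106 z 0.2035 boss 0.2067 j6 0.19
t 8.05 jaw -28.2 mz 0.047 F [-0.2 -0.1  0.5] wing -50.8 n109 z 0.2036 boss 0.2069 j6 0.27
t 8.40 jaw -32.8 mz 0.070 F [-0.8  0.5 -0.6] wing -56.6 n106 z 0.2036 boss 0.2068 j6 0.35
t 8.75 jaw -37.4 mz 0.050 F [-0.5 -0.   0.1] wing -60.3 n108 z 0.2037 boss 0.2072 j6 0.43
t 9.10 jaw -42.0 mz 0.059 F [-0.6 -0.3  0.6] wing -65.6 n109 z 0.2035 boss 0.2069 j6 0.51
t 9.45 jaw -46.6 mz 0.028 F [0.8 0.4 0.5] wing -70.0 n103 z 0.2041 boss 0.2071 j6 0.59
t 9.80 jaw -51.2 mz 0.030 F [ 0.   0.1 -0.4] wing -74.3 n97 z 0.2040 boss 0.2070 j6 0.67
t 10.15 jaw -55.7 mz 0.011 F [-1.1 -0.1  0.8] wing -78.4 n96 z 0.2045 boss 0.2070 j6 0.75
t 10.50 jaw -60.3 mz 0.070 F [-0.5  0.2 -0.7] wing -83.3 n94 z 0.2048 boss 0.2072 j6 0.83
t 10.85 jaw -64.9 mz 0.081 F [-0.8  0.1  0.6] wing -88.1 n79 z 0.2052 boss 0.2074 j6 0.91
t 11.20 jaw -69.5 mz 0.086 F [-1.4  0.2  1.6] wing 86.9 n82 z 0.2053 boss 0.2072 j6 0.99
```

```bash

python3 -m creep '{"delta_pos":[[0,0,0],[0,0,0],[0,0,0]],"dr":[[0.025,0,0],[0.05,0,0],[0.08,0,0]]}' >/dev/null && python3 chk.py .35 &&
python3 -m creep '{"delta_pos":[[0,0,0],[0,0,0],[0,0,0]],"dr":[[0.025,0,0],[0.05,0,0],[0.08,0,0]]}' >/dev/null && python3 chk.py .35 &&
python3 -m creep '{"delta_pos":[[0,0,0],[0,0,0],[0,0,0]],"dr":[[0.025,0,0],[0.05,0,0],[0.08,0,0]]}' >/dev/null && python3 chk.py .35 &&
python3 -m creep '{"delta_pos":[[0,0,0],[0,0,0],[0,0,0]],"dr":[[0.025,0,0],[0.05,0,0],[0.08,0,0]]}' >/dev/null && python3 chk.py .35 &&
python3 -m creep '{"delta_pos":[[0,0,0],[0,0,0],[0,0,0]],"dr":[[0.025,0,0],[0.05,0,0],[0.08,0,0]]}' >/dev/null && python3 chk.py .35 &&
python3 -m creep '{"delta_pos":[[0,0,0],[0,0,0],[0,0,0]],"dr":[[0.025,0,0],[0.05,0,0],[0.08,0,0]]}' >/dev/null && python3 chk.py .35 &&
python3 -m creep '{"delta_pos":[[0,0,0],[0,0,0],[0,0,0]],"dr":[[0.025,0,0],[0.05,0,0],[0.08,0,0]]}' >/dev/null && python3 chk.py .35 &&
python3 -m creep '{"delta_pos":[[0,0,0],[0,0,0],[0,0,0]],"dr":[[0.025,0,0],[0.05,0,0],[0.08,0,0]]}' >/dev/null && python3 chk.py .35 &&
python3 -m creep '{"delta_pos":[[0,0,0],[0,0,0],[0,0,0]],"dr":[[0.025,0,0],[0.05,0,0],[0.08,0,0]]}' >/dev/null && python3 chk.py .35 &&
python3 -m creep '{"delta_pos":[[0,0,0],[0,0,0],[0,0,0]],"dr":[[0.025,0,0],[0.05,0,0],[0.08,0,0]]}' >/dev/null && python3 chk.py .35 &&
python3 -m creep '{"delta_pos":[[0,0,0],[0,0,0],[0,0,0]],"dr":[[0.025,0,0],[0.05,0,0],[0.08,0,0]]}' >/dev/null && python3 chk.py .35 &&
python3 -m creep '{"delta_pos":[[0,0,0],[0,0,0],[0,0,0]],"dr":[[0.025,0,0],[0.05,0,0],[0.08,0,0]]}' >/dev/null && python3 chk.py .35 &&
python3 -m creep '{"delta_pos":[[0,0,0],[0,0,0],[0,0,0]],"dr":[[0.025,0,0],[0.05,0,0],[0.08,0,0]]}' >/dev/null && python3 chk.py .35 &&
python3 -m creep '{"delta_pos":[[0,0,0],[0,0,0],[0,0,0]],"dr":[[0.025,0,0],[0.05,0,0],[0.08,0,0]]}' >/dev/null && python3 chk.py .35
```

```text
t 11.55 jaw -74.1 mz 0.005 F [-0.5  0.5  0.4] wing 83.2 n80 z 0.2050 boss 0.2073 j6 1.07
t 11.90 jaw -78.7 mz 0.053 F [-0.5  0.7 -0.3] wing 78.9 n77 z 0.2053 boss 0.2070 j6 1.15
t 12.25 jaw -83.2 mz 0.021 F [ 0.1  0.2 -0.1] wing 74.1 n74 z 0.2054 boss 0.2072 j6 1.23
t 12.60 jaw -87.8 mz 0.031 F [-0.7 -0.1  0.7] wing 69.6 n72 z 0.2052 boss 0.2072 j6 1.31
t 12.95 jaw -92.4 mz 0.092 F [-0.6  1.6  0.4] wing 65.7 n66 z 0.2057 boss 0.2073 j6 1.39
t 13.30 jaw -97.0 mz 0.038 F [-1.2  0.3 -0.8] wing 59.7 n45 z 0.2055 boss 0.2071 j6 1.47
t 13.65 jaw -101.6 mz 0.029 F [-0.3  0.8  0. ] wing 55.5 n47 z 0.2058 boss 0.2074 j6 1.55
t 14.00 jaw -106.2 mz -0.022 F [-0.5 -0.6  0.2] wing 50.3 n51 z 0.1999 boss 0.2032 j6 1.63
t 14.35 jaw -110.7 mz 0.009 F [ 0.9 -0.4  0.3] wing 48.4 n49 z 0.1959 boss 0.1968 j6 1.71
```

The disc dropped about 10 mm at jaw -111° with nearly no moment, and the chain stopped. I back off, lift and look.

```bash

python3 -m creep '{"delta_pos":[[0,0,0],[0,0,0],[-1,0,0],[-3,0,0],[-6,0,0],[-10,0,0],[-14,0,0],[-16,0,0]],"dr":[[-0.06,0,0],[-0.12,0,0],[-0.12,0,0],[-0.12,0,0],[-0.12,0,0],[-0.12,0,0],[-0.12,0,0],[-0.12,0,0]]}'
python3 -m creep '{"delta_pos":[[0,0,0],[0,0,0],[0,0,0],[0,0,0],[0,0,0],[0,0,0],[0,0,0],[0,0,0],[0,0,0],[0,0,0]],"dr":[[-0.14,0,0],[-0.28,0,0],[-0.42,0,0],[-0.56,0,0],[-0.7,0,0],[-0.84,0,0],[-0.98,0,0],[-1.12,0,0],[-1.26,0,0],[-1.4,0,0]]}' -1
python3 -m creep '{"delta_pos":[[0,0,0],[0,0,0],[0,0,0],[0,0,0]],"dr":[[-0.14,0,0],[-0.28,0,0],[-0.40,0,0],[-0.40,0,0]]}'
python3 - <<'E'
from meas import *
from ang import ang
print(manip.get_state()["ee_rot"])
im=manip.get_image("wrist");cv2.imwrite("pics/wrist3.png",im["pixels"])
meas(im,"wrist",.545,-.056);print(ang(im))
im=manip.get_image("side");meas(im,"side",.545,-.056);print(ang(im));cv2.imwrite("pics/side3.png",cv2.resize(im["pixels"][120:300,180:400],None,fx=3,fy=3))
P,m=cloud(im)
r=np.hypot(P[...,0]-.546,P[...,1]+.054)
for lo,hi in((.065,.08),(.092,.098)):
    q=P[m&(r>lo)&(r<hi)&(P[...,2]>.15)&(P[...,2]<.185)];print(lo,len(q),np.median(q,0)[2],np.percentile(q[:,2],[10,90]))
E
```

```text
clock: 15.15
position: [0.5473, -0.0542, 0.3363]
ee_rot: [-0.085, 0.705, -0.085, -0.699]
contact_force: [0.4, 0.8, -0.5]
width: 0.0855
clock: 16.15
position: [0.5461, -0.054, 0.3322]
ee_rot: [0.389, 0.591, 0.389, -0.59]
contact_force: [-0.3, -0.6, 1.2]
width: 0.0002
clock: 16.55
position: [0.5461, -0.054, 0.3321]
ee_rot: [0.497, 0.503, 0.497, -0.503]
contact_force: [-0.5, -0.9, 0.3]
width: -0.0001
[ 0.49742212  0.50309206  0.49679798 -0.50265433]
wrist org 2863
[ 0.50217442 -0.10122488  0.1714101 ] [ 0.59092774 -0.00632743  0.19795881] top 2554 [ 0.54793492 -0.05255753  0.19520151]
 rect mm (546.9498291015625, -54.00521469116211) (118.11894226074219, 45.668941497802734) 64.52729034423828
 blk [268  42  20  27 421] [0.5449 0.07   0.2049] [0.5369 0.0628 0.1805] [0.5529 0.079  0.2099]
 collar 20160 [ 0.54510865 -0.07613669] 0.021856763908648498
 housing rect ((546.5546264648438, -63.23443603515625), (234.99229431152344, 332.4033508300781), 0.8172218203544617)
(np.float64(47.144959274253544), np.int64(766), np.float64(0.1942856336485389), np.float64(0.19572097425699972))
side org 381
[ 0.50005817 -0.10616032  0.17036068] [ 0.58834473 -0.01067108  0.20020683] top 220 [ 0.54246645 -0.05842543  0.19659321]
 rect mm (543.3107299804688, -57.55941390991211) (120.9418716430664, 41.92841720581055) 62.97962951660156
 blk [259 179   6  12  64] [0.5405 0.0667 0.1972] [0.5335 0.0602 0.18  ] [0.5498 0.0766 0.2115]
 collar 2286 [ 0.5490037  -0.04326235] 0.018392489989795
 housing rect ((544.6726684570312, -75.443603515625), (237.0370635986328, 359.30224609375), 0.9729105234146118)
(np.float64(47.01137827980352), np.int64(72), np.float64(0.19524926990903263), np.float64(0.19739161675213296))
0.065 545 0.16819609334386001 [0.16680684 0.16985754]
0.092 476 0.16732110709940512 [0.15626875 0.16980249]
```

View pics/side3.png

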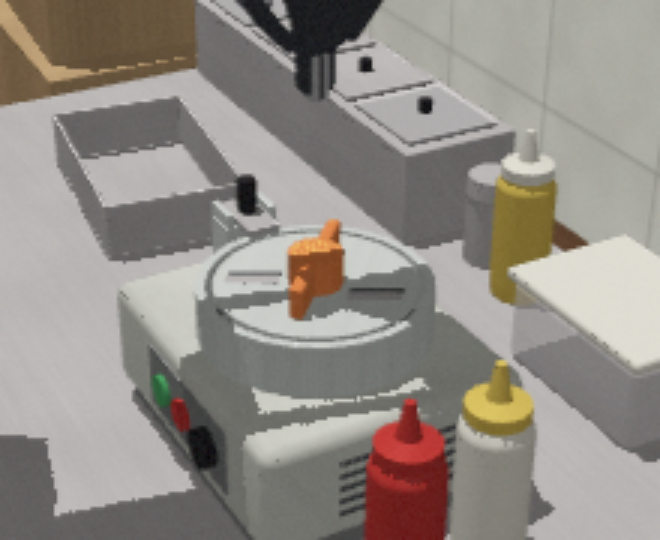

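The crop shows the disc flush in the collar: plate 0.168 against collar 0.167, boss 10 mm lower. The knob, near (246,195), is still back. Now I come down behind it with the fingers shut.

```bash

python3 -m creep '{"delta_pos":[[0,0,-4],[0,0,-8],[0,0,-12],[0,-0.1,-16.1],[0,-0.1,-16.1],[4,-0.1,-16.1],[8,-0.1,-16.1],[11,-0.1,-16.1],[11,-0.1,-16.1]],"dr":[[0,0,0],[0,0,0],[0,0,0],[0,0,0],[0,0,0],[0,0,0],[0,0,0],[0,0,0],[0,0,0]]}'
python3 -m creep '{"delta_pos":[[1,0,0],[2,0,0],[3,0,0],[3.5,0,0],[3.5,0,0]],"dr":[[0,0,0],[0,0,0],[0,0,0],[0,0,0],[0,0,0]]}'
python3 -c "
import cv2;from rig import manip
cv2.imwrite('pics/side4.png',cv2.resize(manip.get_image('side')['pixels'][120:300,180:400],None,fx=3,fy=3))"
```

```text
clock: 17.55
position: [0.5436, 0.1062, 0.2172]
ee_rot: [-0.495, -0.5, -0.499, 0.506]
contact_force: [-0.2, 0.2, -0.2]
width: -0.0
clock: 18.05
position: [0.5463, 0.1069, 0.1858]
ee_rot: [-0.497, -0.502, -0.498, 0.503]
contact_force: [-0.3, -0.2, -0.5]
width: -0.0002
```

View pics/side4.png

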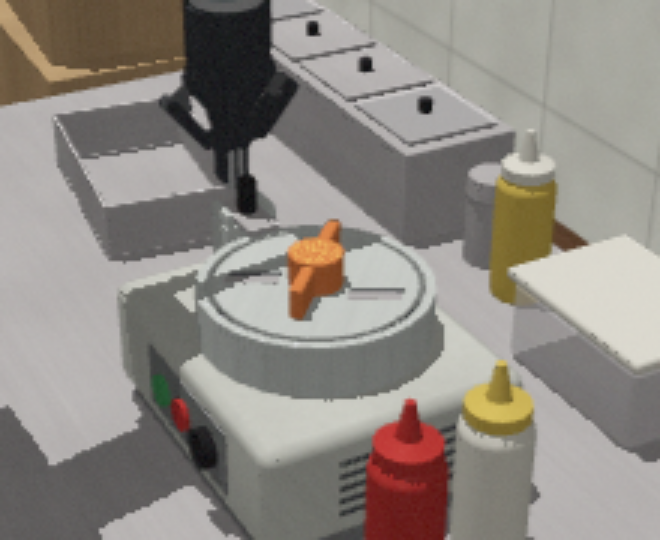

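The crop shows the shut fingers just behind the knob at (245,190), clear of the rails. Now I push towards the axis with force checks.

```bash
cat > fchk.py <<'E'
import sys,numpy as np
from rig import manip
s=manip.get_state();print(round(s["clock"],2),s["position"].round(4),s["contact_force"].round(1))
sys.exit(1 if np.abs(s["contact_force"]).max()>8 else 0)
E
python3 -m creep '{"delta_pos":[[0,0,0.5],[0,0,1],[0,0,1.5],[0,0,1.5]],"dr":[[0,0,0],[0,0,0],[0,0,0],[0,0,0]]}' >/dev/null && python3 fchk.py &&
python3 -m creep '{"delta_pos":[[0,0,0.3],[0,0,0.6],[0,0,1],[0,0,1]],"dr":[[0,0,0],[0,0,0],[0,0,0],[0,0,0]]}' >/dev/null && python3 fchk.py &&
python3 -m creep '{"delta_pos":[[0,0,0.3],[0,0,0.6],[0,0,0.8],[0,0,0.8]],"dr":[[0,0,0],[0,0,0],[0,0,0],[0,0,0]]}' >/dev/null && python3 fchk.py &&
python3 -m creep '{"delta_pos":[[0,0,0.1],[0,0,0.2]],"dr":[[0,0,0],[0,0,0]]}' >/dev/null && python3 fchk.py &&
python3 -m creep '{"delta_pos":[[0,0,0.1],[0,0,0.2]],"dr":[[0,0,0],[0,0,0]]}' >/dev/null && python3 fchk.py &&
python3 -m creep '{"delta_pos":[[0,0,0.1],[0,0,0.2]],"dr":[[0,0,0],[0,0,0]]}' >/dev/null && python3 fchk.py &&
python3 -m creep '{"delta_pos":[[0,0,0.1],[0,0,0.2]],"dr":[[0,0,0],[0,0,0]]}' >/dev/null && python3 fchk.py &&
python3 -m creep '{"delta_pos":[[0,0,0.1],[0,0,0.2]],"dr":[[0,0,0],[0,0,0]]}' >/dev/null && python3 fchk.py
```

```text
18.5 [0.5467 0.0913 0.1866] [ 0.3 -0.3  0.5]
18.9 [0.5467 0.0817 0.1865] [1.5 2.3 1.1]
19.3 [0.5466 0.0735 0.1864] [1.5 1.5 0.9]
19.5 [0.5465 0.072  0.1864] [1.4 3.4 1.2]
19.7 [0.5465 0.07   0.1864] [2.5 3.  1. ]
19.9 [0.5463 0.0684 0.1863] [2.  5.8 0.9]
20.1 [0.5463 0.0683 0.1863] [ 2.2 11.1  1.8]
```

The TCP stalls at y=0.068 and the force is rising, so this is probably the end stop. One more small nudge, then I retreat and look.

```bash

python3 -m creep '{"delta_pos":[[0,0,0.1],[0,0,0.1]],"dr":[[0,0,0],[0,0,0]]}' >/dev/null; python3 fchk.py
python3 -m creep '{"delta_pos":[[0,0,-1],[0,0,-2],[0,0,-3],[-4,0,-3],[-8,0,-3],[-12,0,0],[-14,0,4],[-14,0,8],[-14,0,12],[-14,0,12]],"dr":[[0,0,0],[0,0,0],[0,0,0],[0,0,0],[0,0,0],[0,0,0],[0,0,0],[0,0,0],[0,0,0],[0,0,0]]}' 1
python3 - <<'E'
from meas import *
from ang import ang
im=manip.get_image("wrist");cv2.imwrite("pics/wrist5.png",im["pixels"]);meas(im,"wrist");print(ang(im))
im=manip.get_image("side");meas(im,"side");print(ang(im))
E
```

```text
20.3 [0.5463 0.0683 0.1864] [ 1.8 11.7  0.9]
clock: 21.3
position: [0.5446, -0.0595, 0.3261]
ee_rot: [-0.497, -0.503, -0.496, 0.505]
contact_force: [-1.1, -0.5, 0.2]
width: 0.0855
wrist org 2945
[ 0.50342842 -0.09903927  0.17037119] [ 0.59085353 -0.00632696  0.19798898] top 2593 [ 0.54803414 -0.05190466  0.19525623]
 rect mm (547.316162109375, -53.71340560913086) (117.3664321899414, 45.214881896972656) 30.25324058532715
 blk [270  63  21  24 361] [0.5452 0.0477 0.207 ] [0.5371 0.0392 0.1964] [0.5534 0.0566 0.2094]
 collar 22249 [ 0.54642931 -0.05613207] 0.026206421815572936
 housing rect ((546.5467529296875, -73.63589477539062), (234.70159912109375, 352.0144348144531), 0.8868330717086792)
(np.float64(47.23606872682214), np.int64(750), np.float64(0.19436816835890142), np.float64(0.19572256541230876))
side org 380
[ 0.50090048 -0.10332891  0.17019743] [ 0.58922432 -0.00505477  0.2003651 ] top 214 [ 0.54283007 -0.05821174  0.19669359]
 rect mm (545.3795166015625, -53.439781188964844) (123.75682830810547, 41.941978454589844) 62.93526840209961
 blk [263 182   6  12  62] [0.5414 0.0433 0.1975] [0.5343 0.0366 0.1803] [0.5488 0.0526 0.2116]
 collar 2228 [ 0.54924202 -0.03910449] 0.018517895706711675
 housing rect ((544.6163940429688, -71.77833557128906), (237.43690490722656, 354.3868103027344), 0.8707363605499268)
(np.float64(47.117266538767225), np.int64(70), np.float64(0.19559041276252154), np.float64(0.19719727035583628))
```

View pics/wrist5.png

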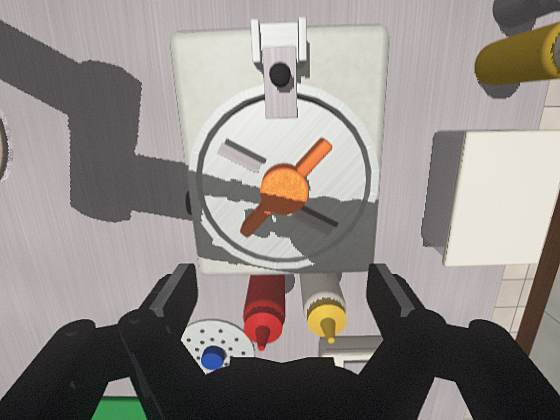

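The view shows the tongue over the rim, with the knob at (280,75). The knob is now 0.102 m from the axis (0.103 expected), but its travel measured 23 mm rather than 28. It may have started 5 mm in. I push again, a bit firmer, to be sure it is at the stop.

```bash
sed -i 's/>8/>20/' fchk.py
python3 -m creep '{"delta_pos":[[0,0,-4],[0,0,-8],[0,0,-12],[0,0,-15],[0,0,-15],[4,0,-15],[8,0,-15],[12,0,-15],[14,0,-15],[14,0,-15]],"dr":[[0,0,0],[0,0,0],[0,0,0],[0,0,0],[0,0,0],[0,0,0],[0,0,0],[0,0,0],[0,0,0],[0,0,0]]}' -1 && python3 fchk.py &&
python3 -m creep '{"delta_pos":[[0,0,1],[0,0,2],[0,0,2.4],[0,0,2.7],[0,0,2.9],[0,0,2.9]],"dr":[[0,0,0],[0,0,0],[0,0,0],[0,0,0],[0,0,0],[0,0,0]]}' >/dev/null && python3 fchk.py &&
python3 -m creep '{"delta_pos":[[0,0,0.1],[0,0,0.2],[0,0,0.2]],"dr":[[0,0,0],[0,0,0],[0,0,0]]}' >/dev/null && python3 fchk.py &&
python3 -m creep '{"delta_pos":[[0,0,0.1],[0,0,0.2],[0,0,0.2]],"dr":[[0,0,0],[0,0,0],[0,0,0]]}' >/dev/null && python3 fchk.py &&
python3 -m creep '{"delta_pos":[[0,0,0.1],[0,0,0.2],[0,0,0.2]],"dr":[[0,0,0],[0,0,0],[0,0,0]]}' >/dev/null && python3 fchk.py &&
python3 -m creep '{"delta_pos":[[0,0,0.1],[0,0,0.2],[0,0,0.2]],"dr":[[0,0,0],[0,0,0],[0,0,0]]}' >/dev/null && python3 fchk.py &&
python3 -m creep '{"delta_pos":[[0,0,0.1],[0,0,0.2],[0,0,0.2]],"dr":[[0,0,0],[0,0,0],[0,0,0]]}' >/dev/null && python3 fchk.py
```

```text
clock: 22.4
position: [0.5435, 0.0951, 0.1828]
ee_rot: [-0.496, -0.5, -0.5, 0.505]
contact_force: [-0.9, -0.3, 0.4]
width: -0.0
22.4 [0.5435 0.0951 0.1828] [-0.9 -0.3  0.4]
23.0 [0.5472 0.0684 0.1879] [0.1 7.3 2.6]
23.3 [0.5472 0.0683 0.188 ] [ 0.4 11.6  3.8]
23.6 [0.5472 0.0682 0.188 ] [ 0.2 15.7  3.9]
23.9 [0.5472 0.0682 0.1881] [ 0.8 19.8  3.5]
24.2 [0.5472 0.0681 0.1882] [ 0.7 24.2  3. ]
```

That is a hard stop: 7 to 24 N with no motion. I retreat for the final check.

```bash

python3 -m creep '{"delta_pos":[[0,0,-1],[0,0,-2],[0,0,-3],[-4,0,-3],[-8,0,-3],[-12,0,-3],[-14,0,-3],[-14,0,-3]],"dr":[[0,0,0],[0,0,0],[0,0,0],[0,0,0],[0,0,0],[0,0,0],[0,0,0],[0,0,0]]}' 1
python3 - <<'E'
from meas import *
from ang import ang
im=manip.get_image("side");meas(im,"side");print(ang(im));cv2.imwrite("pics/side6.png",im["pixels"])
E
```

```text
clock: 25.0
position: [0.548, 0.0878, 0.33]
ee_rot: [0.499, 0.504, 0.495, -0.501]
contact_force: [-0.3, 0.2, 0.2]
width: 0.0856
side org 386
[ 0.49993567 -0.10297868  0.17063609] [ 0.58595253 -0.00833473  0.19943648] top 220 [ 0.54287871 -0.05858096  0.19666038]
 rect mm (545.071044921875, -56.22425842285156) (121.3702621459961, 44.25853729248047) 63.264156341552734
 blk [263 182   7  13  69] [0.5411 0.0433 0.1963] [0.5335 0.0374 0.1809] [0.5505 0.0522 0.2104]
 collar 2231 [ 0.54852981 -0.04040789] 0.018142885963695357
 housing rect ((544.5645141601562, -72.97163391113281), (238.2736053466797, 351.72271728515625), 1.0392345190048218)
(np.float64(47.298942474597524), np.int64(70), np.float64(0.19585278467652645), np.float64(0.19712669942588462))
```

View pics/side6.png

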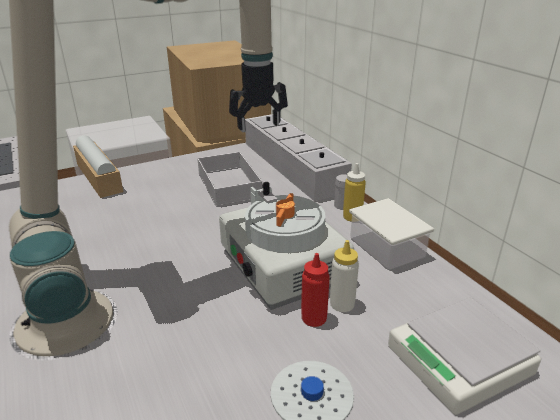

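```bash
python3 -c "from rig import manip;print(manip.sign_off())"
```

```text
the job is handed in; nothing more can be done
None
```

The disc is home and flush with the collar, and the bolt is in against its end stop over the rim. I handed the job in at about 25 s on the robot's clock, with the open gripper clear of everything.

- **Disc:** I turned it clockwise with the open fingers against its wings, in steps of 5° or less with a check after each. It dropped about 10 mm after roughly 140°, with no sign of forcing; the turning moment stayed at or below about 0.1 N m. The plate then measured 168 mm high against 167 mm for the collar.
- **Bolt:** I pushed the knob with the shut fingers until it stopped. I then pushed again, and it did not move between 7 and 24 N. The knob ended about 102 mm from the axis, against 103 mm expected, and the wrist picture shows the tongue over the rim.
- **Disagreement:** the knob moved only about 23 mm in the pictures, not 28 mm. It first measured about 125 mm from the axis rather than 131 mm, so the bolt probably started about 5 mm in. The firm stop and the end position both agree with fully in.
- **Other things:** the bottles, spare disc and pan stand where they were in the last picture; I checked this by eye only.

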